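# Zero the filter colorimeter

### The arm

A 7-joint arm with a two-finger parallel gripper is mounted at the origin on the work surface. World frame = base frame: x ahead of the robot, y to its left, z up, the work surface at z = 0. Lengths are in m, angles in rad, forces in N, time in s.
With the tool pointing down it reaches from about 0.425 to 0.825 m from the base axis. Payload 3.6 kg.
Tool frame: the origin (TCP) lies midway between the tips of the shut fingers; the grasp point (between the pads) lies 19 mm behind it; z points along the fingers, y is the direction in which the jaws open and shut (so a half turn about z gives the same grasp; the last joint's range is limited). The gripper opens to 85 mm and grips with 20 to 120 N. Pads are 22 mm wide; open, the fingers measure 114 mm over their backs; the gripper's body (76 mm by 85 mm) begins 54 mm behind the grasp point. The pads swing forward as they close: fully open they stand 13 mm farther back than shut.
Start: joints at [1.284, 0.615, -0.013, 1.423, 0.008, 1.103, -0.04], TCP at [0.167, -0.628, 0.231] pointing down, gripper open.
Joint ranges: [-3.12, 3.12], [-0.3, 2.06], [-1.34, 1.32], [0.26, 2.42], [-1.36, 4.5], [0.01, 1.98], [-2.84, 2.84]. Speed limits (rad/s): [2.79, 2.79, 3.14, 3.14, 3.14, 3.14, 3.14].

### API

Orientations are given as a unit quaternion [w, x, y, z].
In Python, from cell import sense, read_camera, get_calibration, hand_in, boxes_of, trace gives the robot as it stands. The module is installed in compiled form; this text tells all that it offers.
- The arm moves only by the tool carry_out, never from a script. Its arguments are lists of equal length, an entry for each row: "gripper": the gripper's target within -1 to 1 (fully open at 1, half-way at 0, shut at -1); "xyz": the shift along the world's x, y, z in units of 200 mm (1.0 is 200 mm), a list of three; "delta_rot": the turn, a rotation vector about the world's x, y, z in units of pi/2 rad (1.0 is pi/2 rad), a list of three. A call has 1 to 8 rows; each row is the pose to reach, as a shift and turn from the pose commanded when the call began; what a row does not reach only later rows make up. A row lasts 1/10 s, in which the tool goes at most 50 mm and 8.59 degrees, less where a joint would pass 70% of its speed; a pose out of reach is approached as far as the arm can. A call with a number of a shift or a turn outside -1 to 1 is refused whole. A call with a gripper value outside its range is refused whole. The fingers move at their own pace and stop on an object; "newtons" is the grip in N (left out, the last holds). Time passes only in rows, so rows that repeat a pose let the fingers close. It gives the time, the measured TCP pose, the force and the opening at its end, in the units of the state.
- sense(): the state, without advancing time (a new reading comes with each control period).
- read_camera(name): name is "side" or "top"; returns the picture (480x640x3 uint8, red, green, blue); there is no depth.
- get_calibration(name): a dict with "K" (3x3 intrinsics, pixels), "origin" and "attitude" of the camera in the world. Camera axes: x right, y down, z forward; pixel columns grow to the right and rows downward; lengths in m; the calibration is good to about 2 mm. A picture is of the moment at which its call begins. get_calibration takes no time and is no camera call.
- hand_in(): hands the job in, once; it reports no verdict.
Trained networks look in the newest picture that a camera, given by its name, has taken for a name from the list of things; names that differ only in an ending like _2 or _b are one class to them, and where a whole thing is asked for, a point or a joint stands for the part that bears it (a point fixed in the world has none). Each returns a list of dicts, best first, with "confidence" (0 to 1); they miss things now and then, are a little off and sometimes report something else, mostly with a low value. They report only what shows in the picture. A call takes as long as a camera call.
- boxes_of(camera, thing): "xyz" ([x, y, z] in m, in the coordinates of the camera as it stood for that picture, good to about 4 mm: the middle of the surface that is visible of it).
- trace(camera, thing): "region" (480x640 bool, what is visible of it).
The state is a dict: "time_s": time; "joint_positions": joint angles; "joint_velocities": joint speeds; "joint_efforts": joint torques, N m; "position": TCP position; "orientation": TCP orientation; "force": force on the tool from outside, world axes, zero at the start; "ft_torque": the same for the moment, N m; "width": opening from 0.0 (shut) to 1.0 (fully open).
Only numpy, scipy, OpenCV 4.12 (cv2) and the standard library are available. Lean on these libraries where they do the work, as an engineer would, in place of code of your own. Each camera call takes 0.05 s, during which the arm holds its last target.

### The job

Zero the colorimeter on the bench: push its filter dial round, click by click, until the arrow stands at the sixth of its eight marks (counted clockwise from above, the first mark being the one at the anticlockwise end stop), and push the sample lid fully shut; then press the round key right down and let it come up again. Do it all by touch, gripping neither the dial nor the lid, do not press the rectangular key, and leave the glassware and the other things where they stand.

Things in the scene. Friction and masses are not known exactly. Their poses are not given: they have to be found in the camera images.
- colorimeter: Bench colorimeter that cannot be pushed away: cream casing 240 mm deep (its x) by 300 mm wide (its y), flat top panel 85 mm above the table. Origin: centre of the underside, on the table. x points from front to back (away from the operator), y to its left, z up. A display pod stands 34 mm above the panel over x 62 to 116, y 5 to 138 mm; the panel behind the lid (x 45 to 120, y -150 to -25) is free.
- dial_centre (a point): On the filter dial's axis, on the panel (85 mm above the table); fixed, axes as the colorimeter's. Eight white ticks 38 to 47 mm from here are the dial's marks: seen from above they run clockwise, 30 degrees apart, from 105 degrees left (anticlockwise) of the colorimeter's x to 105 degrees right of it. Only the dial stands within 55 mm of this axis.
- dial_bar (a point): On the dial's axis at the top of its finger bar, 105 mm above the table; turns with the dial, x along the bar to its arrow nose, z up. Black dial: round skirt 60 mm across, 5 mm high, on the panel; on it a straight bar 10 mm wide, 15 mm tall (90 to 105 mm above the table), from 24 mm behind the axis (blunt end) to 33 mm ahead (arrow nose, white line on top; sides parallel up to 28 mm).
- filter_dial (a joint): Turn of the dial (rad), growing clockwise from above: 0 at the first mark, 0.5236 (30 degrees) per click, sixth mark 2.618, eighth 3.665; stops just beyond the first and eighth. Detents: a click takes about 0.05 N m (3 N at 18 mm from the axis); past half-way between marks the dial snaps on to the next, and when let go it settles on the nearest. It starts between the first and the fourth mark.
- lid_hinge (a point): Middle of the sample lid's hinge axis, 89 mm above the table; fixed, axes as the colorimeter's; the hinge runs along y. Shut, the lid lies from here 50 mm to the front (-x), flat on the panel, over the sample well.
- lid_edge (a point): Middle of the free edge of the lid, half-way through its thickness; moves with the lid. Flat black lid, 50 mm from hinge to free edge, 56 mm wide, 8 mm thick; shut, its top is 93 mm above the table. x points from the free edge to the hinge, z out of the outer face (up when shut, to the back when open).
- sample_lid (a joint): Opening of the lid (rad): 0 shut, 1.57 upright, 1.95 leaning back on its stop. It starts open, leaning slightly back (1.7 to 1.95). The stiff hinge keeps it at any angle where it is left; under 1 N at its free edge moves it. Push it from behind over towards the front, then down until it is flat.
- zero_key_top (a point): Centre of the top of the round key, 20 mm across, its top 6 mm above the panel (91 mm above the table); moves with the key.
- zero_key (a joint): How far the round key is pressed, in m: 0 up, 0.004 fully down; springs back. It takes about 1.2 N to start and 4 N to press fully down. Fully down its top is still 2 mm above the panel.
- read_key_top (a point): Centre of the top of the rectangular key (14 mm by 32 mm, the long side along the colorimeter's y, top 6 mm above the panel), 68 mm from the round key. To be left alone.
- read_key (a joint): How far the rectangular key is pressed, in m: 0 up, 0.004 fully down.
- blank_cuvette_mid (a point): Centre of the loose glass cuvette, 12.5 mm square and 45 mm tall, standing in the sample well with its top 1 mm below the panel.
- vial_mid (a point): Centre of a loose amber vial, 19 mm across, 42 mm tall, standing on the colorimeter's panel between dial and lid.
- cuvette_rack_mid (a point): Centre of a white cuvette rack, 110 by 46 mm, 51 mm high with its cuvettes, on the table at the colorimeter's right.
- beaker_mid (a point): Centre of a glass beaker, 64 mm across, 80 mm tall, on the table at the colorimeter's left.
- reagent_bottle_mid (a point): Centre of an amber jar, 58 mm across, 115 mm tall, on the table at the colorimeter's left.
- tip_box_mid (a point): Centre of a grey box with a clear top, 82 by 60 by 46 mm, on the table at the colorimeter's right.
- wash_bottle_mid (a point): A point 75 mm up in a white wash bottle, 64 mm across, 180 mm tall with its spout, on the table to the right of the rack.
- spatula_mid (a point): Middle of a thin steel spatula 185 mm long lying on the table at the far left of the colorimeter.

How it is judged:
By the outcome, as a careful person would: the job done as asked, in the order asked, and still so for the second after the job is handed in, with the robot touching nothing.
It also fails if it takes over 51 s, if anything falls off the work surface, if the arm or the gripper's body presses on something with over 40 N, if the wrist force passes 120 N, or if a joint passes its speed limit or range.

## Working session

There is one attempt and no reset: what is moved stays moved. The work goes in short steps, Python scripts to look and compute and a tool call to move; the robot and the scene stay as the last step left them, time stands still between calls to the robot, and variables do not carry over. Pictures are saved under pics/ and viewed, and the job is handed in when it is done.

Besides the shell and the picture viewer there is one more tool, called after ">>>" by a JSON object that holds its "api" and its "payload". carry_out: Moves the arm, as the interface text tells. Shifts and turns lie within -1 to 1; 1 stands for 200 mm of shift or pi/2 rad of turn. Its arguments: {"type":"object","properties":{"gripper":{"type":"array","items":{"type":"number"}},"xyz":{"type":"array","items":{"type":"array","items":{"type":"number"}}},"delta_rot":{"type":"array","items":{"type":"array","items":{"type":"number"}}},"newtons":{"type":"number"}},"required":["gripper","xyz","delta_rot"]}

```bash
mkdir -p pics; python3 - <<'E'
from cell import *
import cv2,numpy as np
for c in("top","side"):
    im=read_camera(c); cv2.imwrite(f"pics/{c}0.png",im[:,:,::-1])
    k=get_calibration(c); print(c,k)
    np.save(f"{c}0.npy",im)
s=sense(); print({k:np.round(v,3) for k,v in s.items()})
E
```

```text
top {'K': array([[438.79370116,   0.        , 325.46296609],
       [  0.        , 438.79370116, 234.57330125],
       [  0.        ,   0.        ,   1.        ]]), 'origin': array([0.42513129, 0.03225341, 1.00311772]), 'attitude': array([ 0.05572058, -0.70395294,  0.7055966 , -0.05898229])}
side {'K': array([[521.58510197,   0.        , 319.21873517],
       [  0.        , 521.58510197, 241.14378699],
       [  0.        ,   0.        ,   1.        ]]), 'origin': array([0.1394204 , 0.74495379, 0.56428544]), 'attitude': array([ 0.13616794, -0.23854263,  0.82962068, -0.4860918 ])}
{'time_s': np.float64(0.1), 'joint_positions': array([ 1.284,  0.616, -0.013,  1.425,  0.008,  1.103, -0.04 ]), 'joint_velocities': array([-0.002, -0.003,  0.001, -0.005, -0.001,  0.   ,  0.   ]), 'joint_efforts': array([ 1.0000e-03, -4.7038e+01,  2.6000e-01, -1.7157e+01,  1.0000e-02,
        6.0000e-03,  0.0000e+00]), 'position': array([ 0.167, -0.628,  0.23 ]), 'orientation': array([-0.001,  0.992,  0.13 , -0.   ]), 'force': array([ 0.237, -0.616, -0.203]), 'ft_torque': array([ 0.014, -0.056, -0.016]), 'width': np.float64(0.998)}
```

View pics/top0.png

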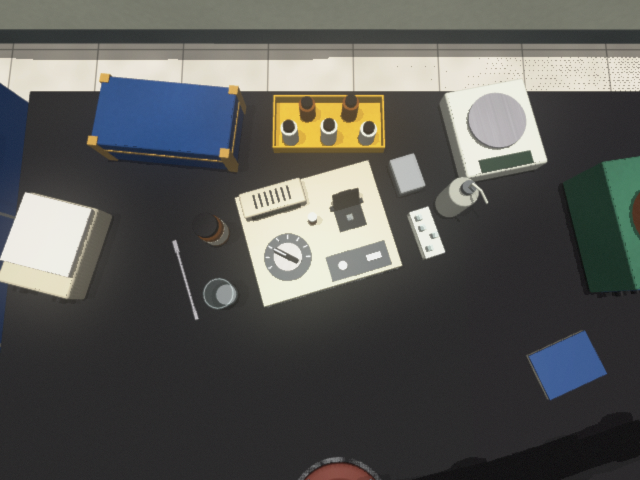

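View pics/side0.png

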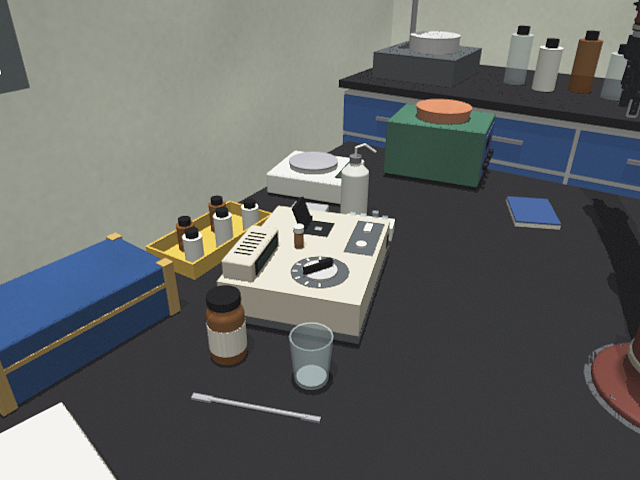

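```bash
cat > h.py <<'E'
import numpy as np,cv2
from scipy.spatial.transform import Rotation as R
from cell import *
def cam(c):
    k=get_calibration(c); q=np.array(k['attitude']); return k['K'],R.from_quat(q[[1,2,3,0]]).as_matrix(),np.array(k['origin'])
def proj(c,P):
    K,A,o=cam(c); p=(np.atleast_2d(P)-o)@A; p=p@K.T; return p[:,:2]/p[:,2:]
def back(c,uv,z):
    K,A,o=cam(c); uv=np.atleast_2d(uv); d=np.c_[uv,np.ones(len(uv))]@np.linalg.inv(K).T@A.T
    return o+d*((z-o[2])/d[:,2])[:,None]
def rect(c,im,z,x0,x1,y0,y1,s=2000):
    # output: up=+x, left=+y ; s px per m
    W=int((y1-y0)*s);H=int((x1-x0)*s)
    src=proj(c,[[x1,y1,z],[x1,y0,z],[x0,y0,z],[x0,y1,z]]).astype(np.float32)
    M=cv2.getPerspectiveTransform(src,np.float32([[0,0],[W,0],[W,H],[0,H]]))
    return cv2.warpPerspective(im,M,(W,H),flags=cv2.INTER_CUBIC)
E
python3 - <<'E'
from h import *
im=np.load("top0.npy")
print(back("top",[[236,197],[368,162],[402,266],[264,306]],.085).round(4))
print(proj("top",[[.4,0,.085]]))
r=rect("top",im,.085,.28,.6,-.16,.24,2000); cv2.imwrite("pics/r0.png",r[:,:,::-1])
K,A,o=cam("top")
for t in ["dial_bar","filter_dial","sample_lid","lid_edge","zero_key_top","read_key_top","vial_mid","colorimeter","blank_cuvette_mid"]:
    for c in("top","side"):
        K,A,o=cam(c)
        b=boxes_of(c,t)
        print(t,c,[(round(x['confidence'],2),(A@np.array(x['xyz'])+o).round(4)) for x in b[:2]])
E
```

```text
[[ 0.6577  0.2198  0.085 ]
 [ 0.7357 -0.0654  0.085 ]
 [ 0.5084 -0.1325  0.085 ]
 [ 0.4264  0.1551  0.085 ]]
[[339.21485266 318.81027898]]
dial_bar top [(0.96, array([0.5291, 0.1121, 0.0878]))]
dial_bar side [(0.57, array([0.5249, 0.1202, 0.0852]))]
filter_dial top [(0.82, array([0.5297, 0.1103, 0.0878])), (0.73, array([0.5757, 0.0494, 0.0887]))]
filter_dial side [(0.65, array([0.5214, 0.116 , 0.0862]))]
sample_lid top [(0.83, array([ 0.6462, -0.013 ,  0.1202]))]
sample_lid side [(0.91, array([ 0.6491, -0.0053,  0.1216]))]
lid_edge top [(0.81, array([ 0.6455, -0.013 ,  0.1247])), (0.34, array([0.5287, 0.1085, 0.0913]))]
lid_edge side [(0.64, array([ 0.6476, -0.0104,  0.1136])), (0.2, array([ 0.6531, -0.2383,  0.0919]))]
zero_key_top top []
zero_key_top side [(0.44, array([ 0.6455, -0.0064,  0.1193]))]
read_key_top top [(0.18, array([0.49  , 0.3498, 0.0013]))]
read_key_top side [(0.6, array([ 0.5297, -0.0635,  0.0937]))]
vial_mid top [(0.62, array([0.6047, 0.0531, 0.1307]))]
vial_mid side [(0.67, array([0.6032, 0.0624, 0.1076])), (0.47, array([ 0.5317, -0.0661,  0.0935]))]
colorimeter top [(0.91, array([0.5797, 0.0444, 0.0879]))]
colorimeter side [(0.89, array([0.5552, 0.131 , 0.0821]))]
blank_cuvette_mid top []
blank_cuvette_mid side []
```

View pics/r0.png

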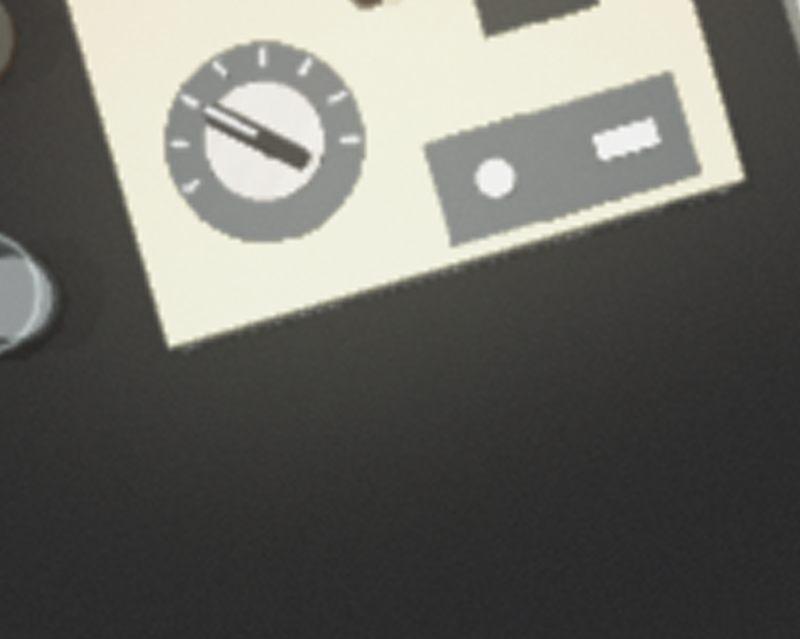

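```bash
python3 - <<'E'
from h import *
im=np.load("top0.npy")
X0,X1,Y0,Y1,S=.41,.76,-.15,.24,2000
r=rect("top",im,.085,X0,X1,Y0,Y1,S); cv2.imwrite("pics/r1.png",r[:,:,::-1])
def w(u,v): return np.array([X1-v/S,Y1-u/S])
hsv=cv2.cvtColor(r,cv2.COLOR_RGB2HSV); g=cv2.cvtColor(r,cv2.COLOR_RGB2GRAY)
# panel front-left, front, right edges via mask
m=((g>150)).astype(np.uint8)
n,l,st,ce=cv2.connectedComponentsWithStats(m)
for i in range(1,n):
    if st[i,4]>20: print(i,st[i],w(*ce[i]).round(4))
E
```

```text
2 [ 706   16   74  169 8390] [ 0.7131 -0.1358]
3 [    34     40    710    628 208631] [0.593  0.0519]
4 [514 278  28  26 530] [ 0.6145 -0.0238]
6 [ 202  399  125  125 9753] [0.5291 0.1072]
7 [203 424  55  33 535] [0.5398 0.1254]
8 [ 591  436   72   47 2128] [ 0.5305 -0.073 ]
9 [ 472  475   47   46 1561] [ 0.5112 -0.0073]
10 [   0  578   49   82 2945] [0.4514 0.229 ]
```

View pics/r1.png

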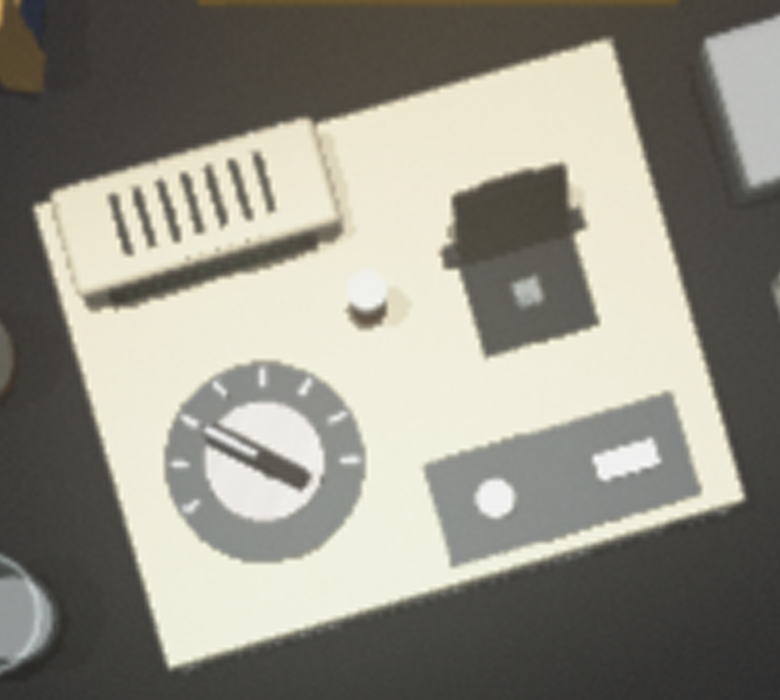

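>>> {"api": "carry_out", "payload": {"gripper": [-1,-1,-1,-1,-1,-1,-1], "xyz": [[0.2,0.2,0.1],[0.4,0.4,0.2],[0.6,0.55,0.3],[0.8,0.7,0.3],[1,0.9,0.3],[1,1,0.3],[1,1,0.3]], "delta_rot": [[0,0,0],[0,0,0.014],[0,0,0.014],[0,0,0.014],[0,0,0.014],[0,0,0.014],[0,0,0.014]], "newtons": 40}}

```text
time_s: 1.7
position: [0.3733, -0.4205, 0.2919]
orientation: [-0.002, 0.989, 0.147, 0.003]
force: [0.5, -0.4, -0.0]
width: 0.004
```

```bash
cat >> h.py <<'E'
yaw=np.deg2rad(16.3); C=np.array([.583,.0445]); D=np.array([.529,.107]); H=np.array([.640,-.0165]); KEY=np.array([.5106,-.007])
Ry=np.array([[np.cos(yaw),-np.sin(yaw)],[np.sin(yaw),np.cos(yaw)]])
def cw(base,p): return base+Ry@np.array(p)
def st():
    s=sense(); q=np.array(s['orientation']); print('t',s['time_s'],'pos',np.round(s['position'],4),'F',np.round(s['force'],2),'w',round(float(s['width']),3))
    M=R.from_quat(q[[1,2,3,0]]).as_matrix(); print('toolx ang',np.rad2deg(np.arctan2(M[1,0],M[0,0])).round(2),'z',M[:,2].round(3),'j',np.round(s['joint_positions'],2)); return s
E
python3 - <<'E'
from h import *
s=st()
for n,p in [('start',(-8,46)),('touch',(2.5,35)),('mid',(18,19.5)),('end',(28.7,3.9))]:
    print(n,cw(D,np.array(p)/1000).round(4))
# check block/bar angle along the path
hx,hy=11,14.5
def ang(c):
    # largest theta (<=45) such that block lies on ccw side
    th=np.deg2rad(np.arange(60,-90,-.2))
    cs=np.array([[c[0]+a,c[1]+b] for a in np.linspace(-hx,hx,23) for b in(-hy,hy)]+[[c[0]+a,c[1]+b] for b in np.linspace(-hy,hy,29) for a in(-hx,hx)])
    for t in th:
        u=np.array([np.cos(t),np.sin(t)]);n=np.array([-u[1],u[0]])
        a=cs@u;b=cs@n
        k=(a<33)&(a>-24)
        if not k.any() or b[k].min()>=5: return np.rad2deg(t),a[k][b[k].argmin()]
for k in np.linspace(0,1,11):
    c=np.array([2.5,35])+k*np.array([26.2,-31.1]); print(c.round(1),ang(c))
E
```

```text
t 1.7 pos [ 0.3733 -0.4205  0.2919] F [ 0.51 -0.44 -0.04] w 0.004
toolx ang 16.96 z [ 0.004  0.005 -1.   ] j [ 0.85  0.42 -0.06  1.59  0.02  1.13 -0.49]
start [0.5084 0.1489]
touch [0.5216 0.1413]
mid [0.5408 0.1308]
end [0.5555 0.1188]
[ 2.5 35. ] (np.float64(44.799999999999784), np.float64(24.024206247496704))
[ 5.1 31.9] (np.float64(34.79999999999964), np.float64(23.161634193267545))
[ 7.7 28.8] (np.float64(24.999999999999503), np.float64(23.019196706723967))
[10.4 25.7] (np.float64(15.59999999999937), np.float64(23.57698682307044))
[13.  22.6] (np.float64(6.999999999999248), np.float64(24.783523624204324))
[15.6 19.4] (np.float64(-0.800000000000864), np.float64(4.5304388177639545))
[18.2 16.3] (np.float64(-28.00000000000125), np.float64(5.511053944915307))
[20.8 13.2] (np.float64(-37.80000000000139), np.float64(8.553517279915953))
[23.5 10.1] (np.float64(-41.80000000000145), np.float64(12.20804317574094))
[26.1  7. ] (np.float64(-43.800000000001475), np.float64(16.06829661201252))
[28.7  3.9] (np.float64(-45.00000000000149), np.float64(20.011121907579167))
```

>>> {"api": "carry_out", "payload": {"gripper": [-1,-1,-1,-1,-1], "xyz": [[0.2,0.15,0],[0.35,0.4,0],[0.5,0.6,0],[0.6,0.8,0],[0.7,1,0]], "delta_rot": [[0,0,0],[0,0,0],[0,0,0],[0,0,0],[0,0,0]]}}

```text
time_s: 2.2
position: [0.5079, -0.2267, 0.2914]
orientation: [0.0, 0.99, 0.14, 0.0]
force: [0.4, -1.1, -0.2]
width: 0.001
```

>>> {"api": "carry_out", "payload": {"gripper": [-1,-1,-1,-1,-1,-1,-1,-1], "xyz": [[0,0.2,0],[0,0.4,0],[0,0.6,0],[0,0.8,0],[0,1,0],[0,1,0],[0,1,0],[0,1,0]], "delta_rot": [[0,0,0],[0,0,0],[0,0,0],[0,0,0],[0,0,0],[0,0,0],[0,0,0],[0,0,0]]}}

```text
time_s: 3.0
position: [0.507, -0.0302, 0.2913]
orientation: [0.001, 0.99, 0.139, -0.0]
force: [1.0, -0.2, 0.1]
width: -0.003
```

```bash
python3 - <<'E'
from h import *
st()
im=read_camera("side");st()
E
```

```text
t 3.0 pos [ 0.507  -0.0302  0.2913] F [ 1.01 -0.25  0.13] w -0.003
toolx ang 15.99 z [-0.    -0.001 -1.   ] j [ 0.13  0.34 -0.16  1.73  0.06  1.08 -1.34]
t 3.05 pos [ 0.507  -0.0304  0.2912] F [-0.61 -0.56 -0.59] w -0.004
toolx ang 15.95 z [-0.    -0.001 -1.   ] j [ 0.13  0.34 -0.16  1.73  0.06  1.08 -1.34]
```

>>> {"api": "carry_out", "payload": {"gripper": [-1,-1,-1,-1,-1,-1,-1,-1], "xyz": [[0,0.2,0],[0,0.45,-0.1],[0.005,0.7,-0.3],[0.005,0.89,-0.45],[0.005,0.89,-0.65],[0.005,0.89,-0.8],[0.005,0.89,-0.8],[0.005,0.89,-0.8]], "delta_rot": [[0,0,0],[0,0,0],[0,0,0],[0,0,0],[0,0,0],[0,0,0],[0,0,0],[0,0,0]]}}

```text
time_s: 3.85
position: [0.5089, 0.1483, 0.1316]
orientation: [0.0, 0.99, 0.139, 0.0]
force: [0.6, 0.5, 0.4]
width: -0.001
```

```bash
python3 - <<'E'
from h import *
im=read_camera("side");st()
cv2.imwrite("pics/s1.png",cv2.resize(im[180:380,180:440],None,fx=3,fy=3)[:,:,::-1])
im=read_camera("top");cv2.imwrite("pics/t1.png",cv2.resize(im[140:320,220:420],None,fx=3,fy=3)[:,:,::-1])
E
```

```text
t 3.9 pos [0.5097 0.1488 0.1327] F [ 0.64 -0.33  0.41] w 0.002
toolx ang 15.99 z [ 0.003  0.    -1.   ] j [-0.21  0.56 -0.18  1.88  0.15  0.71 -1.76]
```

View pics/s1.png

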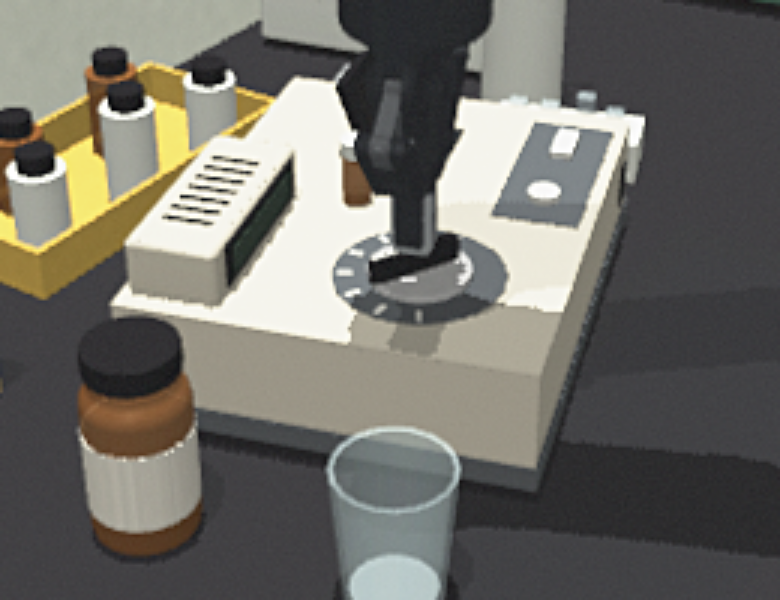

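View pics/t1.png

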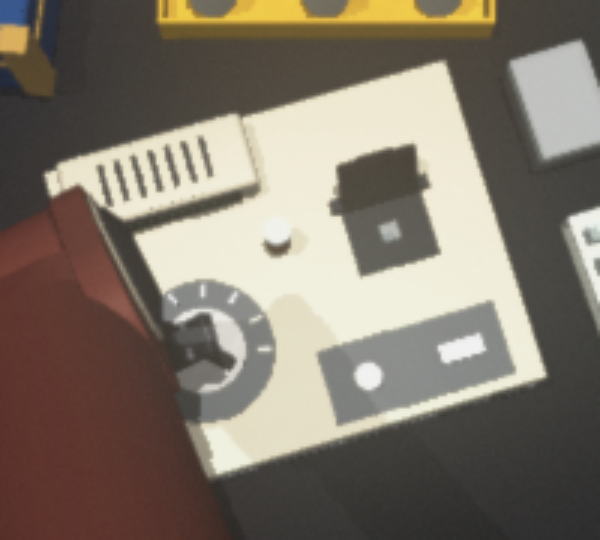

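```bash
python3 - <<'E'
from h import *
print(proj("side",[[.5097,.1488,.1327]]), (proj("side",[[.5097,.1488,.1327]])-[180,180])*3)
# block footprint in side crop for hy options
for hy in (.0145,.010,.007):
  print(hy,[((proj("side",[[*cw(np.array([.5097,.1488]),p),.1327]])-[180,180])*3).round(0).tolist()[0] for p in [(-.011,-hy),(.011,-hy),(.011,hy),(-.011,hy)]])
E
```

```text
[[317.8822692 261.4225334]] [[413.64680761 244.26760019]]
0.0145 [[441.0, 234.0], [401.0, 228.0], [386.0, 255.0], [427.0, 262.0]]
0.01 [[439.0, 238.0], [399.0, 232.0], [388.0, 251.0], [429.0, 257.0]]
0.007 [[437.0, 241.0], [397.0, 235.0], [390.0, 248.0], [430.0, 254.0]]
```

```bash
python3 - <<'E'
from h import *
c0=np.array([.5097,.1488])
for p in [(0,31),(2.5,28.5),(8.6,22.7),(12.5,15),(22,14.5),(30,14),(31.6,7.7),(30.8,2.3),(29.5,-1.1)]:
    print(p,((cw(D,np.array(p)/1000)-c0)/.2).round(3))
E
```

```text
(0, 31) [ 0.053 -0.06 ]
(2.5, 28.5) [ 0.069 -0.069]
(8.6, 22.7) [ 0.106 -0.088]
(12.5, 15) [ 0.135 -0.119]
(22, 14.5) [ 0.182 -0.109]
(30, 14) [ 0.221 -0.1  ]
(31.6, 7.7) [ 0.237 -0.128]
(30.8, 2.3) [ 0.241 -0.155]
(29.5, -1.1) [ 0.24  -0.173]
```

Descend, then sweep the first stretch.

>>> {"api": "carry_out", "payload": {"gripper": [-1,-1,-1,-1,-1,-1,-1,-1], "xyz": [[0,0,-0.1],[0,0,-0.185],[0,0,-0.185],[0.053,-0.06,-0.185],[0.069,-0.069,-0.185],[0.088,-0.078,-0.185],[0.106,-0.088,-0.185],[0.106,-0.088,-0.185]], "delta_rot": [[0,0,0],[0,0,0],[0,0,0],[0,0,0],[0,0,0],[0,0,0],[0,0,0],[0,0,0]]}}

```text
time_s: 4.75
position: [0.5283, 0.1329, 0.0954]
orientation: [-0.001, 0.99, 0.141, -0.001]
force: [-3.8, 0.7, 2.6]
width: -0.001
```

```bash
python3 - <<'E'
from h import *
im=read_camera("side");s=st()
p=s['position'][:2]; print((Ry.T@(p-D)).round(4))
cv2.imwrite("pics/s2.png",cv2.resize(im[220:320,260:390],None,fx=6,fy=6)[:,:,::-1])
E
```

```text
t 4.8 pos [0.5286 0.1329 0.0953] F [-2.5   0.49  4.04] w 0.001
toolx ang 16.18 z [-0.001  0.001 -1.   ] j [-0.17  0.63 -0.17  1.87  0.17  0.65 -1.74]
[0.0069 0.0249]
```

View pics/s2.png

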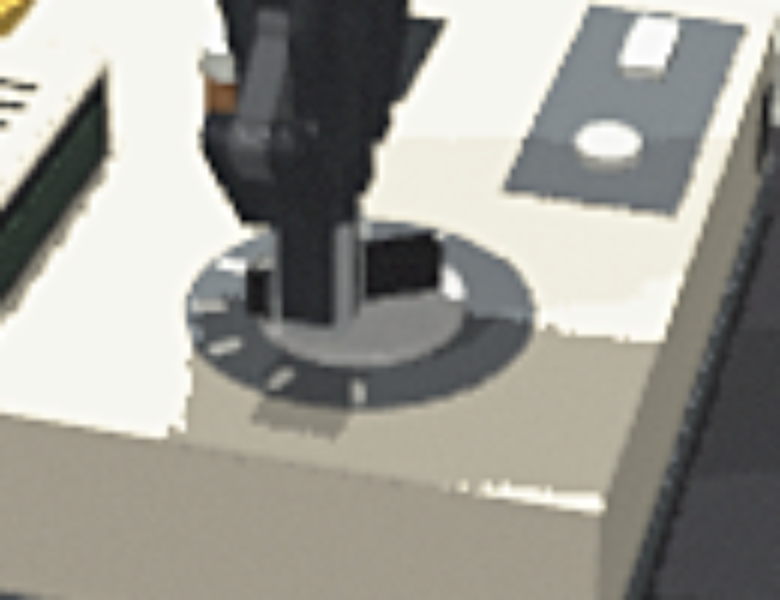

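>>> {"api": "carry_out", "payload": {"gripper": [-1,-1,-1,-1,-1,-1,-1], "xyz": [[0.014,-0.015,0.01],[0.029,-0.031,0.01],[0.05,-0.026,0.01],[0.076,-0.021,0.01],[0.1,-0.016,0.01],[0.115,-0.012,0.01],[0.115,-0.012,0.01]], "delta_rot": [[0,0,0],[0,0,0],[0,0,0],[0,0,0],[0,0,0],[0,0,0],[0,0,0]]}}

```text
time_s: 5.5
position: [0.5537, 0.1295, 0.0964]
orientation: [0.0, 0.99, 0.14, 0.001]
force: [0.6, 1.5, -0.1]
width: 0.001
```

```bash
python3 - <<'E'
from h import *
im=read_camera("side");s=st()
p=s['position'][:2]; print((Ry.T@(p-D)).round(4))
cv2.imwrite("pics/s3.png",cv2.resize(im[220:320,260:390],None,fx=6,fy=6)[:,:,::-1])
E
```

```text
t 5.55 pos [0.5537 0.1294 0.0965] F [-0.16  1.27 -0.24] w 0.0
toolx ang 16.11 z [ 0.003  0.    -1.   ] j [-0.16  0.66 -0.17  1.81  0.17  0.69 -1.72]
[0.03   0.0146]
```

View pics/s3.png

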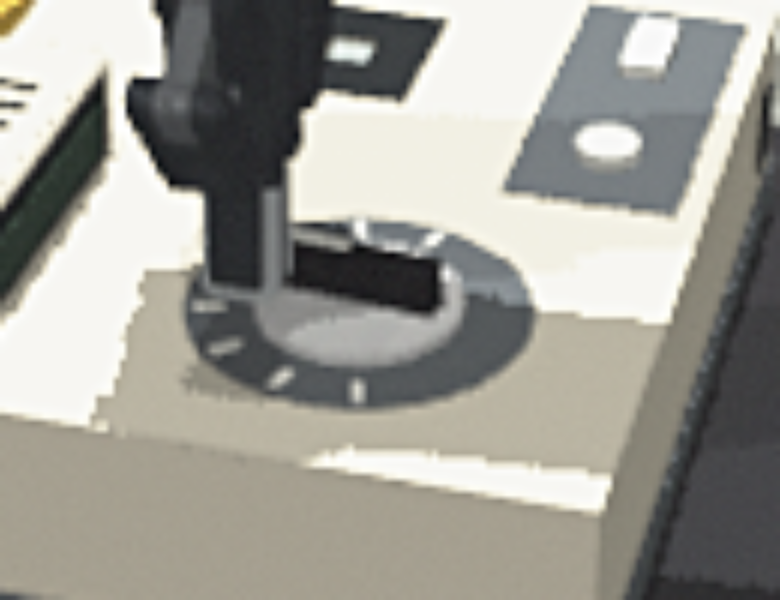

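```bash
python3 - <<'E'
from h import *
for t in (25,15,0,-15,-30,-45):
    a=np.deg2rad(t);u=np.array([np.cos(a),np.sin(a)])
    n=np.array([-u[1],u[0]])
    f=lambda r,w:((proj("side",[[*cw(D,(r*u+w*n)/1000),.105]])-[260,220])*6).round(0).tolist()[0]
    print(t,f(-24,5),f(-24,-5),f(28,5),f(28,-5),f(33,0))
E
```

```text
25 [455.0, 250.0] [448.0, 231.0] [271.0, 265.0] [266.0, 246.0] [251.0, 257.0]
15 [453.0, 258.0] [453.0, 239.0] [267.0, 256.0] [268.0, 237.0] [250.0, 246.0]
0 [446.0, 269.0] [455.0, 251.0] [267.0, 242.0] [277.0, 224.0] [255.0, 230.0]
-15 [433.0, 279.0] [451.0, 263.0] [273.0, 229.0] [292.0, 213.0] [268.0, 216.0]
-30 [416.0, 287.0] [441.0, 274.0] [286.0, 217.0] [311.0, 204.0] [287.0, 204.0]
-45 [395.0, 292.0] [426.0, 283.0] [304.0, 207.0] [335.0, 198.0] [311.0, 195.0]
```

>>> {"api": "carry_out", "payload": {"gripper": [-1,-1,-1,-1,-1], "xyz": [[0.008,-0.014,0],[0.016,-0.028,0],[0.018,-0.042,0],[0.019,-0.05,0],[0.019,-0.05,0]], "delta_rot": [[0,0,0],[0,0,0],[0,0,0],[0,0,0],[0,0,0]]}}

```text
time_s: 6.05
position: [0.5558, 0.1209, 0.0964]
orientation: [-0.001, 0.99, 0.141, 0.0]
force: [-1.1, 4.5, -0.7]
width: -0.005
```

```bash
python3 - <<'E'
from h import *
im=read_camera("side");s=st()
p=s['position'][:2]; print((Ry.T@(p-D)).round(4))
cv2.imwrite("pics/s4.png",cv2.resize(im[220:320,260:390],None,fx=6,fy=6)[:,:,::-1])
E
```

```text
t 6.1 pos [0.5559 0.1206 0.0964] F [-1.59  3.07  0.34] w 0.0
toolx ang 16.17 z [-0.     0.001 -1.   ] j [-0.14  0.66 -0.18  1.81  0.17  0.69 -1.7 ]
[0.0296 0.0056]
```

View pics/s4.png

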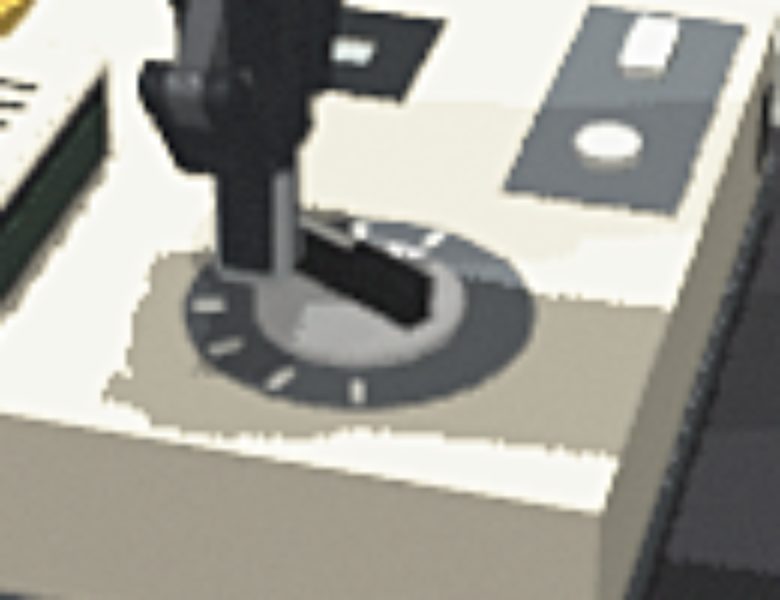

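>>> {"api": "carry_out", "payload": {"gripper": [-1,-1,-1], "xyz": [[0,-0.012,0],[0,-0.024,0],[0,-0.024,0]], "delta_rot": [[0,0,0],[0,0,0],[0,0,0]]}}

```text
time_s: 6.4
position: [0.5566, 0.1135, 0.0964]
orientation: [0.001, 0.99, 0.14, 0.0]
force: [-1.4, 1.2, 0.4]
width: 0.001
```

```bash
python3 - <<'E'
from h import *
im=read_camera("side");s=st()
p=s['position'][:2]; print((Ry.T@(p-D)).round(4))
cv2.imwrite("pics/s5.png",cv2.resize(im[220:320,260:390],None,fx=6,fy=6)[:,:,::-1])
E
```

```text
t 6.45 pos [0.5565 0.1136 0.0963] F [ 0.14  0.75 -0.41] w 0.001
toolx ang 16.07 z [ 0.001 -0.001 -1.   ] j [-0.13  0.66 -0.17  1.81  0.17  0.69 -1.69]
[ 0.0283 -0.0014]
```

View pics/s5.png

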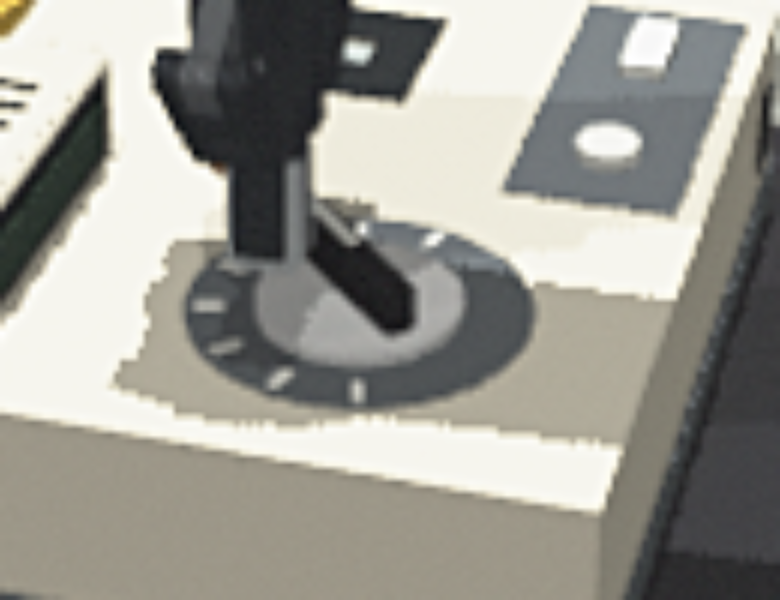

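>>> {"api": "carry_out", "payload": {"gripper": [-1,-1,-1,-1,-1,-1,-1], "xyz": [[0.025,0.045,0],[0.05,0.09,0.01],[0.05,0.09,0.2],[0.05,0.09,0.4],[0.2,0,0.45],[0.4,-0.2,0.45],[0.6,-0.4,0.45]], "delta_rot": [[0,0,0],[0,0,0],[0,0,0],[0,0,0],[0,0,0],[0,0,0],[0,0,0]]}}

```text
time_s: 7.15
position: [0.6686, 0.045, 0.1879]
orientation: [0.0, 0.99, 0.142, 0.001]
force: [1.2, -0.1, 0.4]
width: -0.002
```

```bash
python3 - <<'E'
from h import *
im=read_camera("side");s=st()
print(((cw(H,(.045,0))-s['position'][:2])/.2).round(3))
cv2.imwrite("pics/s6.png",cv2.resize(im[180:320,230:420],None,fx=4,fy=4)[:,:,::-1])
im=read_camera("top");cv2.imwrite("pics/t6.png",cv2.resize(im[140:320,220:420],None,fx=3,fy=3)[:,:,::-1])
E
```

```text
t 7.2 pos [0.6745 0.0324 0.1864] F [ 4.8  -6.95  0.49] w -0.002
toolx ang 15.55 z [ 0.009 -0.009 -1.   ] j [ 0.01  0.7  -0.18  1.4   0.15  1.05 -1.5 ]
[ 0.043 -0.182]
```

View pics/s6.png

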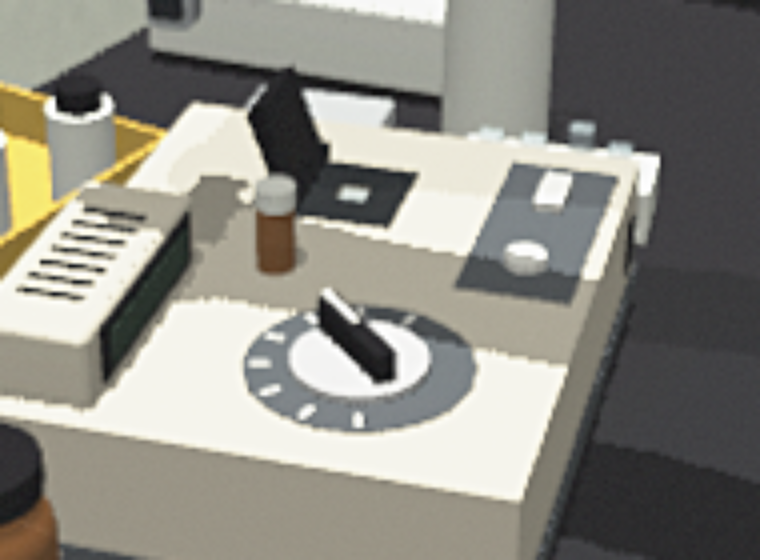

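View pics/t6.png

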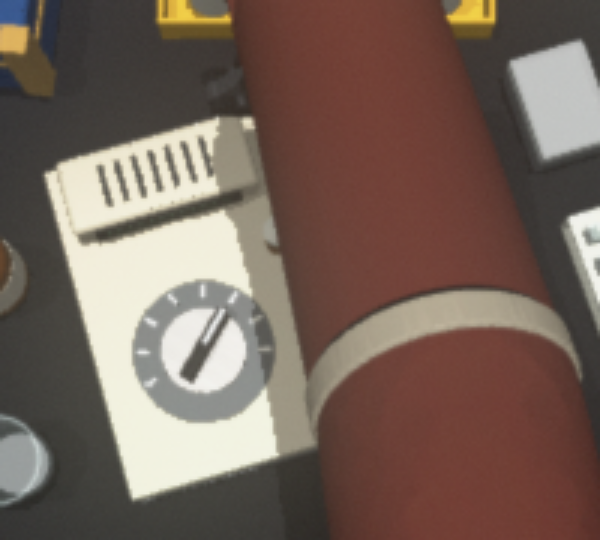

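>>> {"api": "carry_out", "payload": {"gripper": [-1,-1,-1,-1,-1], "xyz": [[0.03,-0.18,0],[0.035,-0.185,0],[0.035,-0.185,-0.17],[0.035,-0.185,-0.34],[0.035,-0.185,-0.34]], "delta_rot": [[0,0,0],[0,0,0],[0,0,0],[0,0,0],[0,0,0]]}}

```text
time_s: 7.75
position: [0.6697, 0.0077, 0.1131]
orientation: [-0.0, 0.99, 0.141, -0.006]
force: [-1.2, 0.7, -0.1]
width: 0.0
```

```bash
python3 - <<'E'
from h import *
im=read_camera("side");s=st()
print((Ry.T@(s['position'][:2]-H)).round(4))
cv2.imwrite("pics/s7.png",cv2.resize(im[160:280,230:420],None,fx=4,fy=4)[:,:,::-1])
# arc waypoints: block front-bottom edge on outer face, radius 40
p=s['position']
for phi in (105,90,75,60,45,30,15,0):
    a=np.deg2rad(phi);d=np.array([-np.cos(a),np.sin(a)]);o=np.array([np.sin(a),np.cos(a)])
    q=(42*d+4*o)/1000
    w=cw(H,(q[0]+.011,0)); print(phi,w.round(4),round(.089+q[1],4),((w-p[:2])/.2).round(3),round((.089+q[1]-p[2])/.2,3))
E
```

```text
t 7.8 pos [0.6719 0.0079 0.116 ] F [ 0.11 -0.55  0.67] w -0.003
toolx ang 16.18 z [-0.006 -0.    -1.   ] j [ 0.05  0.77 -0.18  1.47  0.16  0.92 -1.46]
[0.0375 0.0144]
105 [ 0.6647 -0.0093] 0.1285 [-0.036 -0.086] 0.063
90 [ 0.6544 -0.0123] 0.131 [-0.088 -0.101] 0.075
75 [ 0.6438 -0.0154] 0.1306 [-0.14  -0.116] 0.073
60 [ 0.6337 -0.0183] 0.1274 [-0.191 -0.131] 0.057
45 [ 0.6248 -0.021 ] 0.1215 [-0.236 -0.144] 0.027
30 [ 0.6176 -0.0231] 0.1135 [-0.272 -0.155] -0.013
15 [ 0.6126 -0.0245] 0.1037 [-0.297 -0.162] -0.061
0 [ 0.6102 -0.0252] 0.093 [-0.308 -0.165] -0.115
```

View pics/s7.png

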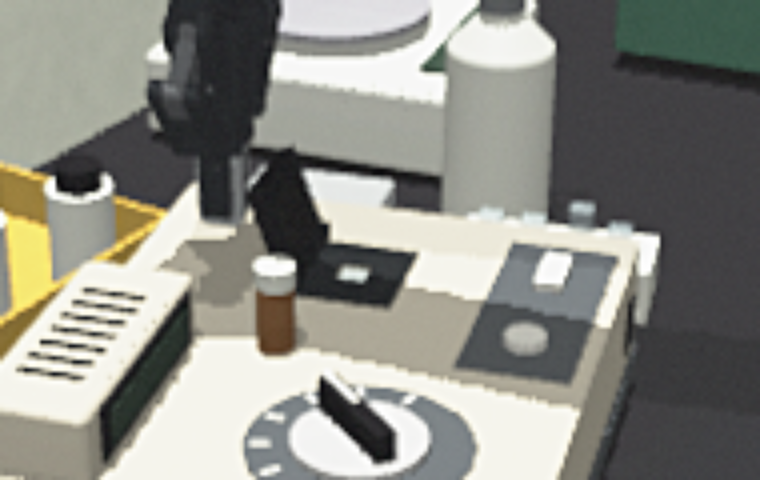

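>>> {"api": "carry_out", "payload": {"gripper": [-1,-1,-1,-1,-1,-1,-1,-1], "xyz": [[0.05,-0.03,0.03],[0.05,-0.065,0.04],[0.05,-0.065,0.045],[0,-0.075,0.045],[-0.04,-0.086,0.045],[-0.088,-0.101,0.045],[-0.14,-0.116,0.045],[-0.191,-0.131,0.045]], "delta_rot": [[0,0,0],[0,0,0],[0,0,0],[0,0,0],[0,0,0],[0,0,0],[0,0,0],[0,0,0]]}}

```text
time_s: 8.6
position: [0.6352, -0.0187, 0.1281]
orientation: [-0.0, 0.99, 0.141, 0.001]
force: [0.8, 0.6, -1.0]
width: 0.002
```

```bash
python3 - <<'E'
from h import *
im=read_camera("side");s=st()
print((Ry.T@(s['position'][:2]-H)).round(4))
cv2.imwrite("pics/s8.png",cv2.resize(im[160:280,230:420],None,fx=4,fy=4)[:,:,::-1])
p=s['position']
for phi in (60,45,30,15,0):
    a=np.deg2rad(phi);d=np.array([-np.cos(a),np.sin(a)]);o=np.array([np.sin(a),np.cos(a)])
    q=(42*d+4*o)/1000
    w=cw(H,(q[0]+.011,0)); print(phi,((w-p[:2])/.2).round(3),round((.089+q[1]-p[2])/.2,3))
E
```

```text
t 8.65 pos [ 0.6332 -0.0197  0.128 ] F [-2.02 -0.61 -0.39] w -0.001
toolx ang 16.1 z [-0.002 -0.001 -1.   ] j [ 0.11  0.7  -0.19  1.59  0.16  0.87 -1.43]
[-0.0075 -0.0012]
60 [0.003 0.007] -0.003
45 [-0.042 -0.006] -0.032
30 [-0.078 -0.017] -0.073
15 [-0.103 -0.024] -0.121
0 [-0.115 -0.027] -0.175
```

View pics/s8.png

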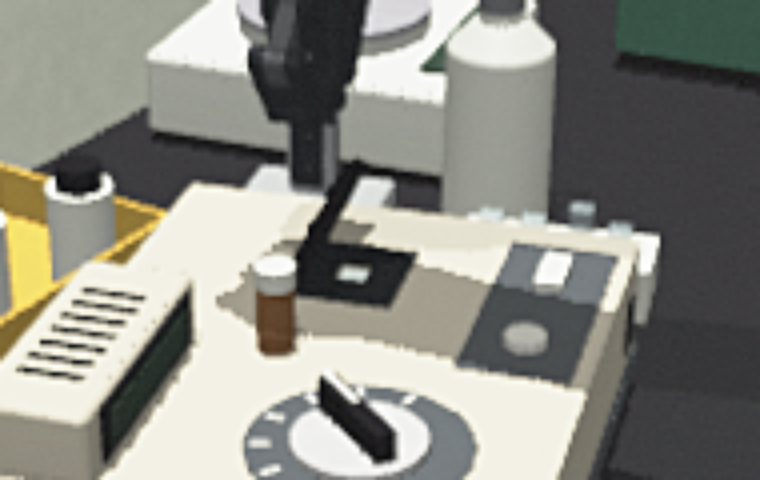

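The lid is at about 60°, with the finger behind it (about pixel 315,185). I'll follow the arc down.

>>> {"api": "carry_out", "payload": {"gripper": [-1,-1,-1,-1,-1,-1,-1,-1], "xyz": [[-0.02,0,-0.015],[-0.042,-0.006,-0.032],[-0.062,-0.012,-0.052],[-0.08,-0.017,-0.075],[-0.093,-0.02,-0.098],[-0.105,-0.024,-0.122],[-0.112,-0.026,-0.148],[-0.115,-0.027,-0.175]], "delta_rot": [[0,0,0],[0,0,0],[0,0,0],[0,0,0],[0,0,0],[0,0,0],[0,0,0],[0,0,0]]}}

```text
time_s: 9.45
position: [0.6124, -0.0244, 0.0926]
orientation: [0.0, 0.99, 0.14, -0.0]
force: [-9.2, -0.5, 37.3]
width: 0.002
```

```bash
python3 - <<'E'
from h import *
im=read_camera("side");s=st()
print((Ry.T@(s['position'][:2]-H)).round(4))
cv2.imwrite("pics/s9.png",cv2.resize(im[160:280,230:420],None,fx=4,fy=4)[:,:,::-1])
E
```

```text
t 9.5 pos [ 0.6125 -0.0242  0.0932] F [ 0.34 -0.45  0.27] w -0.005
toolx ang 16.14 z [-0. -0. -1.] j [ 0.11  0.72 -0.18  1.68  0.17  0.76 -1.44]
[-0.0286  0.0003]
```

View pics/s9.png

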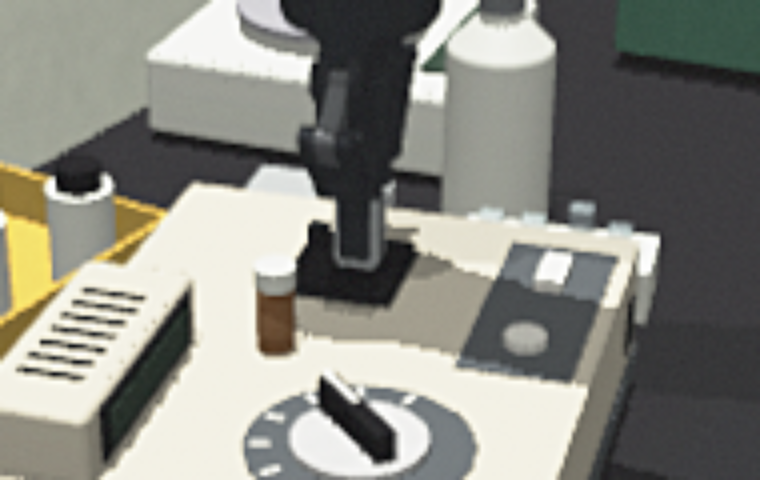

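>>> {"api": "carry_out", "payload": {"gripper": [-1,-1,-1], "xyz": [[-0.02,0,-0.004],[-0.03,0,-0.008],[-0.03,0,-0.008]], "delta_rot": [[0,0,0],[0,0,0],[0,0,0]]}}

```text
time_s: 9.8
position: [0.6116, -0.0242, 0.0931]
orientation: [0.001, 0.99, 0.14, 0.006]
force: [4.5, 0.5, 5.5]
width: -0.003
```

>>> {"api": "carry_out", "payload": {"gripper": [-1,-1,-1,-1,-1], "xyz": [[0,0,0.05],[0,0,0.2],[0,0,0.4],[-0.2,0.05,0.4],[-0.35,0.08,0.4]], "delta_rot": [[0,0,0],[0,0,0],[0,0,0],[0,0,0],[0,0,0]]}}

```text
time_s: 10.3
position: [0.5352, -0.0075, 0.1717]
orientation: [-0.0, 0.99, 0.141, 0.0]
force: [0.4, 0.8, 0.3]
width: 0.003
```

```bash
python3 - <<'E'
from h import *
read_camera("side");im=read_camera("side");s=st()
print(((KEY-s['position'][:2])/.2).round(3), (s['position'][2]-.097)/.2)
cv2.imwrite("pics/s10.png",cv2.resize(im[160:280,230:420],None,fx=4,fy=4)[:,:,::-1])
im=read_camera("top");cv2.imwrite("pics/t10.png",cv2.resize(im[140:320,220:420],None,fx=3,fy=3)[:,:,::-1])
E
```

```text
t 10.4 pos [ 0.531  -0.0071  0.1706] F [ 0.39  0.06 -0.16] w 0.002
toolx ang 16.29 z [-0.007 -0.    -1.   ] j [ 0.11  0.51 -0.21  1.83  0.14  0.81 -1.45]
[-0.102  0.001] 0.3679859021501015
```

View pics/s10.png

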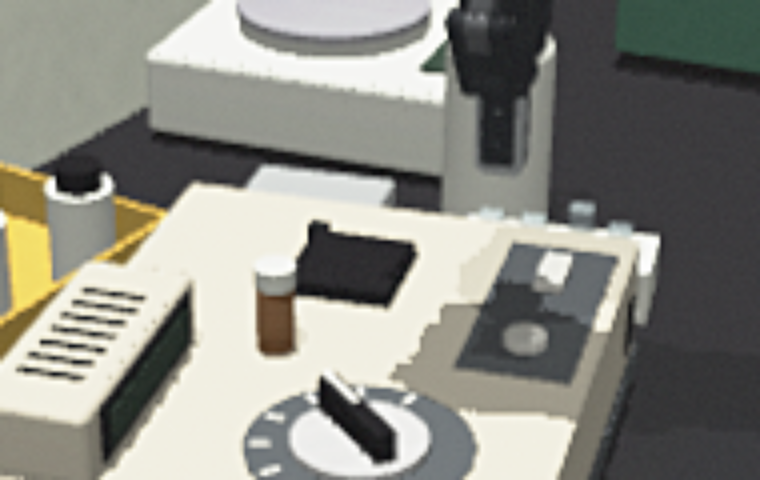

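View pics/t10.png

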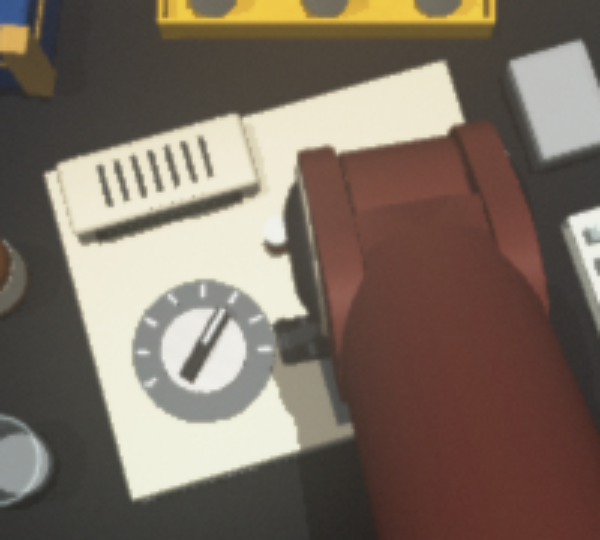

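>>> {"api": "carry_out", "payload": {"gripper": [-1,-1,-1,-1,-1], "xyz": [[-0.1,0,0],[-0.1,0,-0.15],[-0.1,0,-0.3],[-0.1,0,-0.36],[-0.1,0,-0.36]], "delta_rot": [[0,0,0],[0,0,0],[0,0,0],[0,0,0],[0,0,0]]}}

```text
time_s: 10.95
position: [0.5159, -0.0085, 0.097]
orientation: [-0.0, 0.99, 0.14, -0.002]
force: [-0.1, -0.8, 0.3]
width: -0.001
```

```bash
python3 - <<'E'
from h import *
read_camera("side");im=read_camera("side");s=st()
print(((KEY-s['position'][:2])*1000).round(1))
cv2.imwrite("pics/s11.png",cv2.resize(im[160:280,270:420],None,fx=5,fy=5)[:,:,::-1])
E
```

```text
t 11.05 pos [ 0.5175 -0.0083  0.0991] F [ 0.03 -0.32  0.68] w -0.002
toolx ang 16.14 z [ 0.001  0.    -1.   ] j [ 0.09  0.6  -0.18  1.95  0.18  0.61 -1.49]
[-6.9  1.3]
```

View pics/s11.png

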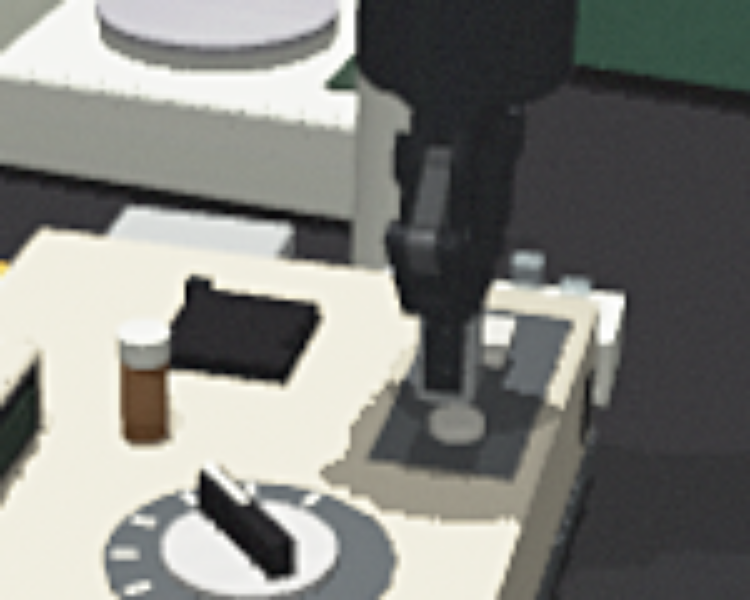

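>>> {"api": "carry_out", "payload": {"gripper": [-1,-1,-1,-1,-1,-1,-1,-1], "xyz": [[-0.034,0.007,0],[-0.034,0.007,0],[-0.034,0.007,-0.02],[-0.034,0.007,-0.035],[-0.034,0.007,-0.045],[-0.034,0.007,-0.055],[-0.034,0.007,-0.06],[-0.034,0.007,-0.06]], "delta_rot": [[0,0,0],[0,0,0],[0,0,0],[0,0,0],[0,0,0],[0,0,0],[0,0,0],[0,0,0]]}}

```text
time_s: 11.85
position: [0.5099, -0.0069, 0.0871]
orientation: [0.0, 0.99, 0.14, 0.0]
force: [-0.8, -0.7, 4.5]
width: -0.003
```

```bash
python3 - <<'E'
from h import *
read_camera("side");im=read_camera("side");s=st()
print(((KEY-s['position'][:2])*1000).round(1))
cv2.imwrite("pics/s12.png",cv2.resize(im[160:280,270:420],None,fx=5,fy=5)[:,:,::-1])
E
```

```text
t 11.95 pos [ 0.5098 -0.0069  0.0871] F [-0.79 -0.09  5.49] w -0.002
toolx ang 16.15 z [ 0. -0. -1.] j [ 0.09  0.61 -0.17  1.98  0.18  0.57 -1.5 ]
[ 0.8 -0.1]
```

View pics/s12.png

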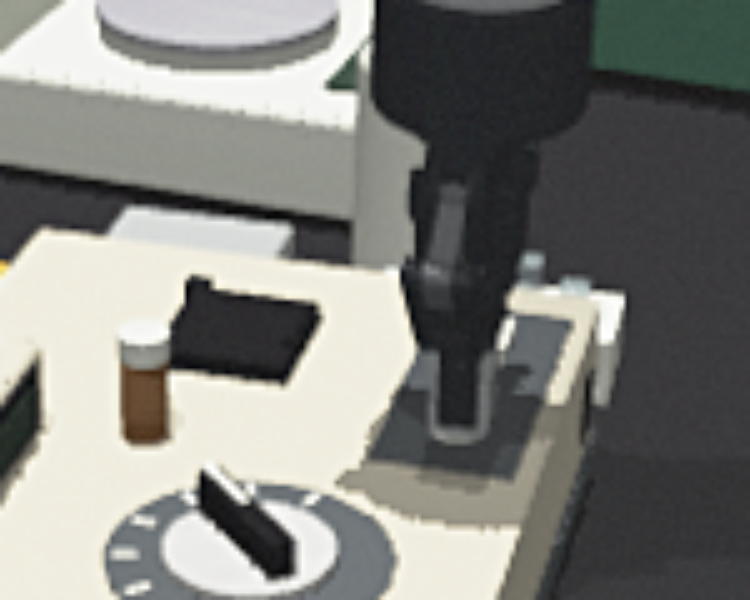

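>>> {"api": "carry_out", "payload": {"gripper": [-1,-1,-1], "xyz": [[0,0,-0.006],[0,0,-0.01],[0,0,-0.01]], "delta_rot": [[0,0,0],[0,0,0],[0,0,0]]}}

```text
time_s: 12.25
position: [0.5099, -0.0069, 0.0868]
orientation: [0.0, 0.99, 0.14, 0.0]
force: [-4.7, 0.6, 19.0]
width: -0.001
```

Force rose to 19 N with only 0.3 mm of motion, so the key is bottomed. I'll release it and back away to leave both views clear.

>>> {"api": "carry_out", "payload": {"gripper": [-1,-1,-1,-1,-1,-1,-1,-1], "xyz": [[0,0,0.04],[0,0,0.2],[0,0,0.4],[0,0,0.6],[-0.2,-0.2,0.7],[-0.2,-0.4,0.8],[-0.2,-0.6,0.8],[-0.2,-0.8,0.8]], "delta_rot": [[0,0,0],[0,0,0],[0,0,0],[0,0,0],[0,0,0],[0,0,0],[0,0,0],[0,0,0]]}}

```text
time_s: 13.05
position: [0.4695, -0.1688, 0.2457]
orientation: [0.001, 0.99, 0.14, 0.001]
force: [0.4, -0.1, 0.2]
width: -0.005
```

>>> {"api": "carry_out", "payload": {"gripper": [-1,-1,-1,-1,-1,-1], "xyz": [[-0.1,-0.3,0],[-0.15,-0.5,0],[-0.2,-0.7,0],[-0.2,-0.9,0],[-0.2,-0.9,0],[-0.2,-0.9,0]], "delta_rot": [[0,0,0],[0,0,0],[0,0,0],[0,0,0],[0,0,0],[0,0,0]]}}

```text
time_s: 13.65
position: [0.4291, -0.3473, 0.2439]
orientation: [-0.001, 0.99, 0.139, -0.0]
force: [0.2, 1.0, 0.0]
width: -0.002
```

```bash
python3 - <<'E'
from h import *
im=read_camera("side");s=st()
cv2.imwrite("pics/s13.png",im[:,:,::-1])
im=read_camera("top");cv2.imwrite("pics/t13.png",im[:,:,::-1])
r=rect("top",im,.085,.41,.76,-.15,.24,2000); cv2.imwrite("pics/r13.png",r[:,:,::-1])
E
```

```text
t 13.7 pos [ 0.4298 -0.3458  0.2441] F [0.33 0.29 0.66] w -0.001
toolx ang 16.19 z [-0.001  0.002 -1.   ] j [ 0.74  0.45 -0.15  1.69  0.08  1.01 -0.73]
```

View pics/s13.png

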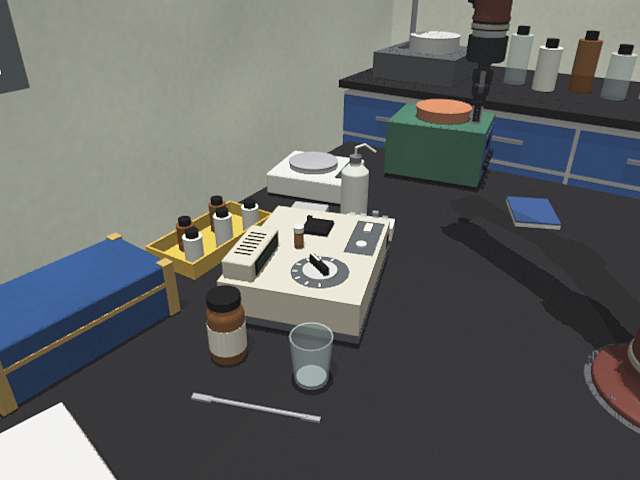

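View pics/t13.png

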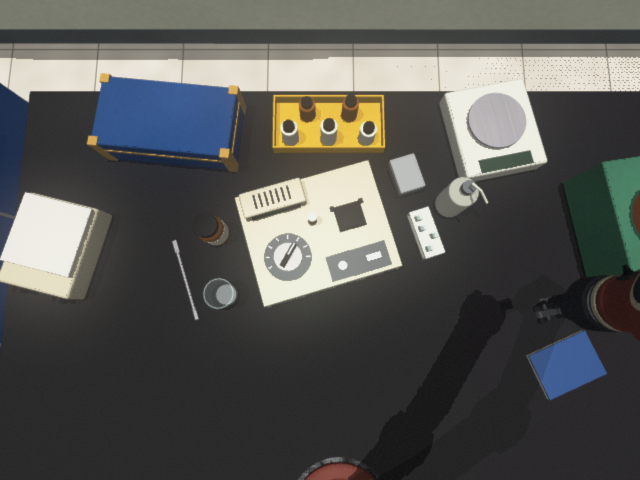

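View pics/r13.png

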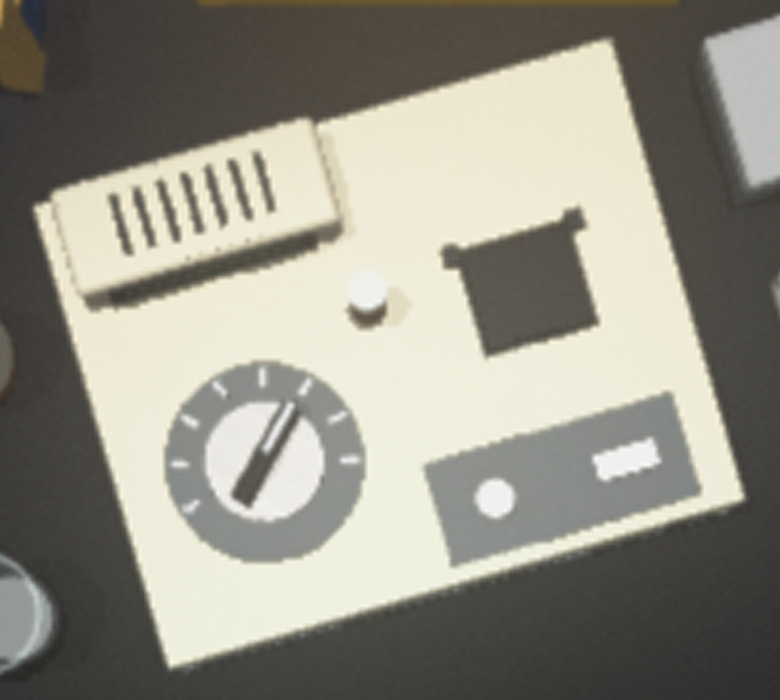

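The rectified view shows the nose at the sixth tick (305,386) and the lid flat at (530,285). The round key is up at (495,498) and the vial is unmoved at (367,295).

```bash
python3 -c "
from cell import hand_in; print(hand_in())"
```

```text
the job is handed in; nothing more can be done
None
```

I zeroed the colorimeter in the order asked and handed the job in at about 13.8 s of the 51 s allowed. I used only the shut fingertips and gripped nothing.

- **Dial:** I pushed it from the third mark to the sixth. The last pictures show the arrow at the sixth tick, and it stayed there after I let go.
- **Lid:** I pushed it over from behind and down until flat, with the fingertip ending at 93 mm, the height of the shut lid. The pictures show it flat. There was a brief 37 N peak at the wrist as it closed, so I pressed once more gently (5.5 N) to check it was shut.
- **Round key:** I pressed it until it stopped (fingertip at 86.8 mm, 19 N at the stop) and then released it. In the last picture it looks as it did before I pressed it.
- **Everything else:** I did not touch the rectangular key. The vial, glassware, rack, tip box and bottles look unmoved between the first and last pictures, and the arm is clear of everything.

No check failed. My first guess at how thick the shut fingertips are was too large; I corrected it from the side picture before touching the dial.

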